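Pump the decorating wheel's grease pump until its pin is out

TASK

Grease the decorating wheel: with closed fingertips press the grease pump's spring plunger all the way down and let it come all the way up again, over and over, until the indicator pin beside it stands fully out, then move the hand clear and leave the plunger up. Work only the plunger: do not touch the pin, and leave the cat figurine, the jar and the pot of brushes standing where they are.

Things in the scene. Friction and masses are not known exactly. Their poses are not given: they have to be found in the camera images.
- pump: Dark grey cast grease pump, fixed; origin on the bench under the plunger's axis, z up. Bed plate 170 (x) by 200 mm (y -88 to 112). Round reservoir 92 mm across, 100 mm high, guide neck up to 116 mm. The pin's axis is 62 mm from the plunger's along the pump's +y. A pipe leads along +x to a fixed decorating wheel, 176 mm across, 62 mm high, centred 225 mm from the origin.
- plunger (a joint): Spring plunger, m: 0 fully up, 0.016 fully down (hard stop). The spring pushes it back up: 9 N at the top, growing evenly to 17 N at the bottom. It returns by itself when released (give it about 0.3 s).
- plunger_top (a point): Centre of the top face of the plunger's black round knob: 52 mm across, 20 mm thick, flat on top. The face is 160 mm above the bench when up, 144 mm when fully down. Pressed straight down.
- pin (a joint): Indicator pin, rise in m: 0 fully in, about 0.045 fully out. Ratchet: a stroke counts only when the plunger passes 0.013 and then returns to the top; on the way up it lifts the pin 9 mm (the first stroke 4 to 14 mm). Between strokes it stays put. It starts at 0 to 0.018: 3 to 5 full strokes are needed. Strokes after it is fully out do nothing.
- pin_top (a point): Centre of the top of the indicator pin's head: brass, 18 mm across and 8 mm thick on a rod 9 mm across. It is 125 mm above the bench when fully in and about 170 mm when fully out; the collar it rises from ends 115 mm above the bench.
- cat: Loose terracotta cat figurine, 60 mm across, 104 mm high, origin at the centre of its underside; stands 150 to 230 mm from the plunger's axis. Leave alone.
- jar: Loose white lidded jar, 58 mm across, 72 mm high, origin at the centre of its underside; stands 150 to 230 mm from the plunger's axis. Leave alone.
- brush_pot: Loose blue ceramic pot holding upright brushes, 62 mm across, pot 85 mm and brushes 160 mm high, origin at the centre of its underside; stands 150 to 230 mm from the plunger's axis. Leave alone.

How it is judged:
On the way, in this order (a step that is already met when the one before it is completed fails the run):
1. the plunger is pressed down by the fingers for a first full stroke (value of joint plunger above 0.011 m and contact force between the fingers and plunger above 3 N), for 0.02 s.
2. the plunger is pumped until the pin stands fully out, and is up again (value of joint pin above 0.042 m and value of joint plunger below 0.002 m), for 0.1 s.
At the end, for the whole second after the job is handed in: The indicator pin has risen more than 42 mm (fully out), the plunger is back up (within 2 mm), and the figurine, jar and brush pot stand upright within 20 mm of where they were (all of step 2 and distance of each of cat, jar, brush_pot from where it was at the start of the episode below 0.02 m and angle between each of cat, jar, brush_pot's own z axis and vertical below 0.2 rad); the robot touches nothing.
It fails at once if the robot touches the indicator pin (more than 1 N) (contact force between any of the fingers, the arm and pin above 1 N).
It fails at once if the terracotta cat figurine is lifted, shifted more than 20 mm or tipped (distance of cat from where it was at the start of the episode above 0.02 m or angle between cat's own z axis and vertical above 0.35 rad).
It fails at once if the white jar is lifted, shifted more than 20 mm or tipped (distance of jar from where it was at the start of the episode above 0.02 m or angle between jar's own z axis and vertical above 0.35 rad).
It fails at once if the pot of brushes is lifted, shifted more than 20 mm or tipped (distance of brush_pot from where it was at the start of the episode above 0.02 m or angle between brush_pot's own z axis and vertical above 0.35 rad).
It also fails if it takes over 48 s, if anything falls off the work surface, if the arm or the gripper's body presses on something with over 40 N, if the wrist force passes 120 N, or if a joint passes its speed limit or range.

ROBOT

A 6-joint arm with a two-finger parallel gripper is mounted at the origin on the work surface. World frame = base frame: x ahead of the robot, y to its left, z up, the work surface at z = 0. Lengths are in m, angles in rad, forces in N, time in s.
With the tool pointing down it reaches from about 0.25 to 0.775 m from the base axis. Payload 4 kg.
Tool frame: the origin (TCP) lies on the centre line of the jaws, within the pads' length; the fingertips stand 17 mm ahead of it and the grasp point (between the pads) lies 2 mm behind it; z points along the fingers, y is the direction in which the jaws open and shut (so a half turn about z gives the same grasp; the last joint's range is limited). The gripper opens to 94 mm and grips with 3 to 60 N. Pads are 16 mm wide; open, the fingers measure 119 mm over their backs; the gripper's body (75 mm by 177 mm) begins 78 mm behind the grasp point.
Start: joints at [1.097, 0.087, 1.371, -0, 1.684, -0.103], TCP at [0.199, 0.513, 0.223] pointing down, gripper open.
Joint ranges: [-3.1, 3.1], [-0.76, 2.03], [0.27, 2.55], [-1.08, 4.22], [0.17, 2.65], [-2.57, 2.57]. Speed limits (rad/s): [2.79, 2.79, 3.14, 3.14, 3.14, 3.14].

INTERFACE

Orientations are given as [roll, pitch, yaw] about the fixed x, y, z axes, in that order (R = Rz(yaw) Ry(pitch) Rx(roll)).
In Python, from bench import ctrl, imaging, job gives the robot as it stands.
- The arm moves only by the shell command python3 -m jog 'ROWS' [FORCE]. ROWS is JSON, a list of rows, each a list of 5 numbers: the gripper's target within -1 to 1 (fully open at 1, half-way at 0, shut at -1), then the shift along the world's x, y, z as a fraction of full scale, then the turn about the world's z as a fraction of full scale. A call has 1 to 12 rows; each row is the pose to reach, as a shift and turn from the pose commanded when the call began; what a row does not reach only later rows make up. Full scale, the value 1, is 50 cm for a shift and 90 degrees for a turn. A row lasts 1/10 s, in which the tool goes at most 50 mm and 8.59 degrees, less where a joint would pass 70% of its speed; a pose out of reach is approached as far as the arm can. A call with a number of a shift or a turn outside -1 to 1 is refused whole. A call with a gripper value outside its range is refused whole. The fingers move at their own pace and stop on an object; FORCE is the grip in N (left out, the last holds). Time passes only in rows, so rows that repeat a pose let the fingers close. It gives the time, the measured TCP pose, the force and the opening at its end, in the units of the state.
- ctrl.get_state(): the state, without advancing time (a new reading comes with each control period).
- imaging.capture(name): name is "scene" or "top"; returns (picture, depth): 480x640x3 uint8, red, green, blue; 480x640 float32, m along the optical axis (not along the pixel's ray), 0 where there is no reading.
- imaging.camera_info(name): a dict with "intrinsics" (3x3 intrinsics, pixels), "view" (4x4, takes a point from world to camera coordinates). Camera axes: x right, y up, looking along -z (the intrinsics and any distortion apply to the point x, -y, -z); pixel columns grow to the right and rows downward; lengths in m; the calibration is good to about 2 mm. A picture is of the moment at which its call begins. camera_info takes no time and is no camera call.
- job.close_job(): hands the job in, once; it reports no verdict.
The state is a dict: "time_s": time; "q": joint angles; "joint_vel": joint speeds; "tau": joint torques, N m; "ee_pos": TCP position; "tcp_rot": TCP orientation; "ft_force": force on the tool from outside, world axes, zero at the start; "moment": the same for the moment, N m; "grip_width": finger opening in m.
Only numpy, scipy, OpenCV 4.12 (cv2) and the standard library are available. Lean on these libraries where they do the work, as an engineer would, in place of code of your own. Each camera call takes 0.05 s, during which the arm holds its last target.

## Working session

There is one attempt and no reset: what is moved stays moved. The work goes in short steps, Python scripts to look and compute and a shell command to move; the robot and the scene stay as the last step left them, time stands still between calls to the robot, and variables do not carry over. Pictures are saved under pics/ and viewed, and the job is handed in when it is done.

```bash
mkdir -p pics
python3 - <<'E'
from bench import ctrl, imaging
import cv2,numpy as np
for n in("scene","top"):
    p,d=imaging.capture(n); cv2.imwrite(f"pics/{n}0.png",p[:,:,::-1]); np.savez(f"{n}0.npz",p=p,d=d)
    i=imaging.camera_info(n); print(n,{k:np.round(v,3).tolist() if not isinstance(v,str) else v for k,v in i.items()})
s=ctrl.get_state(); print(s)
E
```

```text
scene {'intrinsics': [[554.97, 0.0, 322.862], [0.0, 554.97, 234.245], [0.0, 0.0, 1.0]], 'view': [[-0.741, 0.672, 0.011, 0.389], [-0.549, -0.614, 0.567, 0.26], [0.387, 0.414, 0.823, -1.467], [0.0, 0.0, 0.0, 1.0]]}
top {'intrinsics': [[599.471, 0.0, 324.76], [0.0, 599.471, 245.806], [0.0, 0.0, 1.0]], 'view': [[-0.013, -1.0, 0.024, 0.04], [0.988, -0.009, 0.152, -0.597], [-0.152, 0.026, 0.988, -1.165], [0.0, 0.0, 0.0, 1.0]]}
{'time_s': 0.1, 'q': array([ 1.09688453e+00,  8.79024141e-02,  1.37205559e+00, -2.92114260e-05,
        1.68357234e+00, -1.03103841e-01]), 'joint_vel': array([ 0.00054445, -0.00322955, -0.00236963,  0.00108084,  0.00156952,
        0.0003011 ]), 'tau': array([ 2.58618580e-03, -3.41249299e+01, -3.03302908e+01,  7.19348830e-02,
        3.03190097e-02, -8.43905946e-05]), 'ee_pos': array([0.19911802, 0.51222316, 0.22143363]), 'tcp_rot': array([-3.13966227e+00, -1.70550716e-04,  2.77078127e+00]), 'ft_force': array([ 0.10926975, -0.42676626,  0.80642387]), 'moment': array([-0.01543049, -0.00792166, -0.002296  ]), 'grip_width': 0.09412339986369621}
```

View pics/scene0.png

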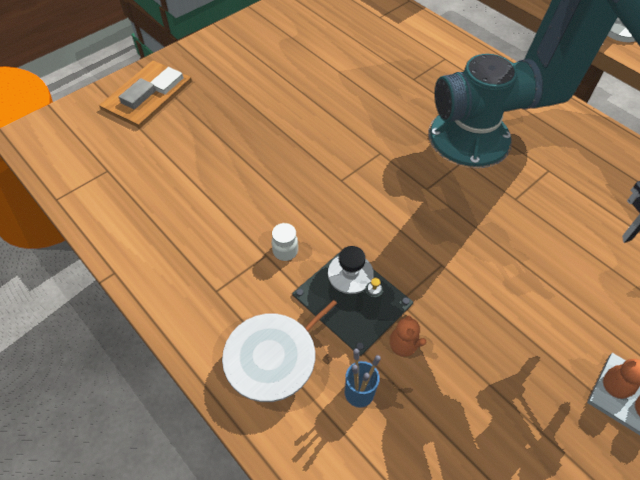

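View pics/top0.png

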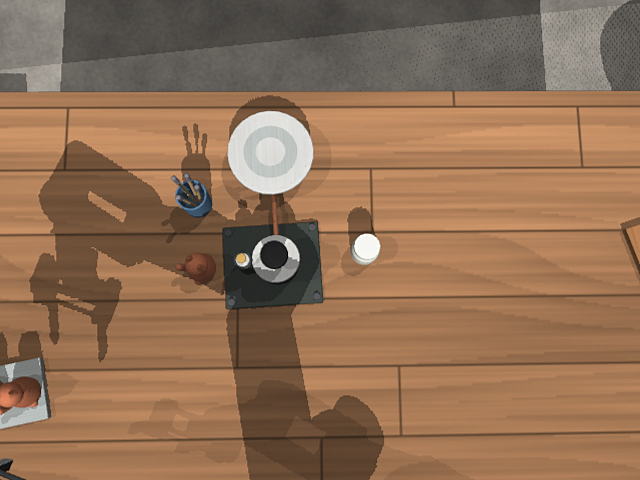

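The scene view shows the black knob at about (352,256), the pin head at (376,283), the cat at (406,337), the pot at (362,384) and the jar at (285,241). In the top view the knob is at (274,255), the pin at (242,260), the cat at (200,267), the pot at (193,197) and the jar at (366,248).

```bash
cat > h.py <<'E'
import numpy as np,cv2
from bench import imaging
def ray(n,u,v):
    i=imaging.camera_info(n);K=np.array(i["intrinsics"]);V=np.array(i["view"])
    x=np.linalg.solve(K,[u,v,1.]);d=V[:3,:3].T@np.array([x[0],-x[1],-x[2]]);return -V[:3,:3].T@V[:3,3],d
def plane(n,u,v,z):
    o,d=ray(n,u,v);return o+d*(z-o[2])/d[2]
def tri(a,b):
    A=np.zeros((3,3));y=np.zeros(3);L=[]
    for n,uv in(("scene",a),("top",b)):
        o,d=ray(n,*uv);d=d/np.linalg.norm(d);P=np.eye(3)-np.outer(d,d);A+=P;y+=P@o;L.append((P,o))
    p=np.linalg.solve(A,y);return p,[round(float(np.linalg.norm(P@(p-o))),4) for P,o in L]
def dpt(n,u,v,d):
    o,r=ray(n,u,v);return o+r*d[int(round(v)),int(round(u))]
def proj(n,p):
    i=imaging.camera_info(n);c=np.array(i["view"])@np.append(p,1);q=np.array(i["intrinsics"])@np.array([c[0],-c[1],-c[2]]);return q[:2]/q[2]
def blob(m,box):
    x0,y0,x1,y1=box;z=np.zeros(m.shape,np.uint8);z[y0:y1,x0:x1]=m[y0:y1,x0:x1]
    k,l,s,c=cv2.connectedComponentsWithStats(z);
    j=1+np.argmax(s[1:,4]);return c[j],s[j],l==j
E
python3 - <<'E'
from h import *
W={}
for n,box,pb in(("scene",(330,240,375,285),(365,275,388,300)),("top",(255,235,295,275),(232,250,252,270))):
    f=np.load(n+"0.npz");p=f["p"].astype(int);d=f["d"]
    c,s,l=blob((p.max(2)<45).astype(np.uint8),box);print(n,"knob",c,s)
    ys,xs=np.nonzero(l);P=np.array([dpt(n,x,y,d) for x,y in zip(xs,ys)]);print("z pct",np.percentile(P[:,2],[5,25,50,75,95]).round(4))
    t=P[P[:,2]>np.percentile(P[:,2],90)-.006];print("top face mid",((t.max(0)+t.min(0))/2).round(4),t.mean(0).round(4),np.ptp(t,axis=0).round(3))
    b,s,l=blob(((p[:,:,0]>150)&(p[:,:,2]<p[:,:,0]-60)).astype(np.uint8),pb);print(n,"pin",b,s);W[n]=(c,b)
    ys,xs=np.nonzero(l);P=np.array([dpt(n,x,y,d) for x,y in zip(xs,ys)]);print(P.mean(0),np.percentile(P[:,2],[5,50,95]))
    x0,y0,x1,y1=(310,230,410,320) if n=="scene" else (210,225,310,310)
    cv2.imwrite(f"pics/crop_{n}.png",cv2.resize(f["p"][y0:y1,x0:x1,::-1],None,fx=6,fy=6,interpolation=0))
print("tri knob",tri(W["scene"][0],W["top"][0]));print("tri pin",tri(W["scene"][1],W["top"][1]))
E
```

```text
scene knob [350.55555556 266.52136752] [340 258  25  14 117]
z pct [0.1458 0.1511 0.1541 0.1572 0.16  ]
top face mid [0.7788 0.312  0.605 ] [0.5966 0.1508 0.1816] [0.44  0.389 0.904]
scene pin [375.16949153 281.45762712] [371 278   9   8  59]
[0.56097124 0.18779076 0.12830539] [0.01092508 0.13650657 0.13997129]
top knob [273.87628866 254.36254296] [261 241  27  28 582]
z pct [0.1554 0.1578 0.1592 0.1606 0.1626]
top face mid [0.502  0.1091 0.6981] [0.5654 0.1296 0.1615] [0.176 0.088 1.085]
top pin [240.51470588 257.69117647] [236 253  10  10  68]
[0.56228084 0.19221053 0.13829229] [0.13500119 0.13879049 0.14166395]
tri knob (array([0.57048387, 0.13086774, 0.12367552]), [0.0008, 0.0008])
tri pin (array([0.56352773, 0.19140017, 0.13542625]), [0.0014, 0.0014])
```

View pics/crop_scene.png

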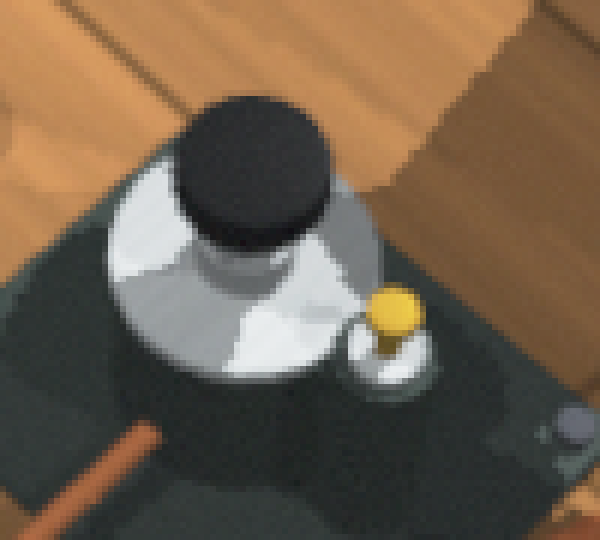

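View pics/crop_top.png

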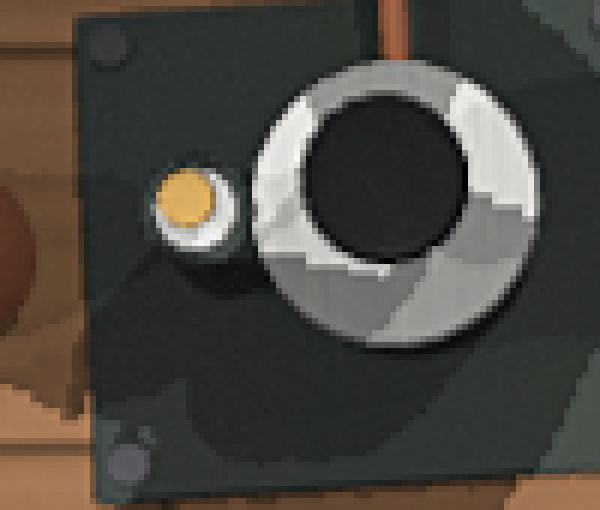

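Run:
```python
from h import *
k,e=tri((351.6,255.9),(273.6,254.0));print("knob",k,e)
print(plane("scene",351.6,255.9,.16),plane("top",273.6,254.0,.16))
p,e=tri((375.2,281.5),(240.5,257.7));print("pin",p,e, p[:2]-k[:2],np.linalg.norm(p[:2]-k[:2]))
# obstacles tops from depth in top image
f=np.load("top0.npz");d=f["d"]
for nm,b in(("cat",(178,250,216,285)),("jar",(350,230,382,268)),("pot",(170,170,214,218))):
    P=np.array([dpt("top",x,y,d) for x in range(b[0],b[2]) for y in range(b[1],b[3])]);P=P[(P[:,2]>.03)&(P[:,2]<.25)]
    print(nm,P.min(0).round(3),P.max(0).round(3),np.linalg.norm((P[:,:2]-k[:2]).mean(0)))
```

```text
knob [0.56705696 0.12882865 0.15641629] [0.0016, 0.0016]
[0.5697204  0.12905234 0.16      ] [0.56556794 0.12986901 0.16      ]
pin [0.56351368 0.19145417 0.13532393] [0.0014, 0.0014] [-0.00354329  0.06262552] 0.0627256761454155
cat [0.533 0.258 0.03 ] [0.587 0.322 0.106] 0.15459824544316897Traceback (most recent call last):
  File "<stdin>", line 8, in <module>
  File "h.py", line 14, in dpt
    o,r=ray(n,u,v);return o+r*d[int(round(v)),int(round(u))]
        ~~~^^^^^^^
  File "h.py", line 4, in ray
    i=imaging.camera_info(n);K=np.array(i["intrinsics"]);V=np.array(i["view"])
ValueError: time passes only in moves, steps and waits
```

```bash
python3 -m jog '[[-1,0,0,0.06,0],[-1,0.07,-0.07,0.06,0],[-1,0.14,-0.14,0.06,0],[-1,0.21,-0.22,0.06,0],[-1,0.28,-0.29,0.06,0],[-1,0.35,-0.365,0.06,0],[-1,0.42,-0.44,0.06,0],[-1,0.49,-0.51,0.06,0],[-1,0.56,-0.585,0.06,0],[-1,0.63,-0.66,0.06,0],[-1,0.70,-0.73,0.06,0],[-1,0.736,-0.768,0.06,0]]' 20; python3 -m jog '[[-1,0,0,0,0],[-1,0,0,0,0],[-1,0,0,0,0]]'
python3 - <<'E'
from bench import imaging,ctrl
import cv2,numpy as np
for n in("scene","top"):
    p,d=imaging.capture(n); cv2.imwrite(f"pics/{n}1.png",p[:,:,::-1])
print(ctrl.get_state()["ft_force"],ctrl.get_state()["grip_width"])
E
```

```text
time_s: 1.3
ee_pos: [0.5689, 0.1257, 0.2514]
tcp_rot: [-3.14, -0.001, 2.768]
ft_force: [0.7, 0.6, 0.2]
grip_width: 0.0022
time_s: 1.6
ee_pos: [0.5666, 0.1295, 0.2523]
tcp_rot: [3.141, -0.001, 2.772]
ft_force: [-0.4, 0.3, -0.2]
grip_width: 0.0001
[-0.53051382  0.3292085   0.31615109] 0.0007367468786901105
```

View pics/scene1.png

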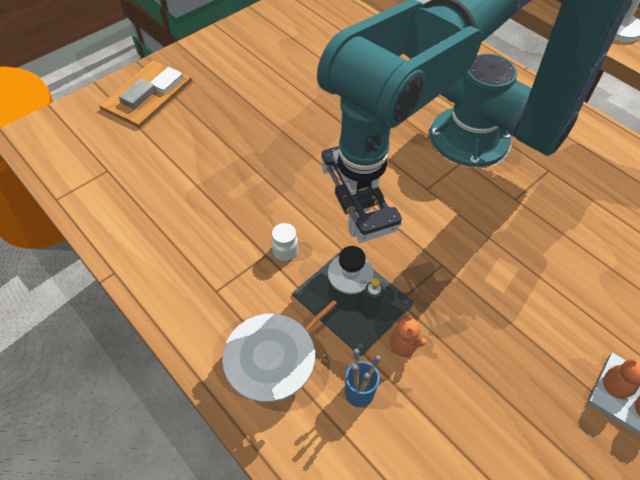

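View pics/top1.png

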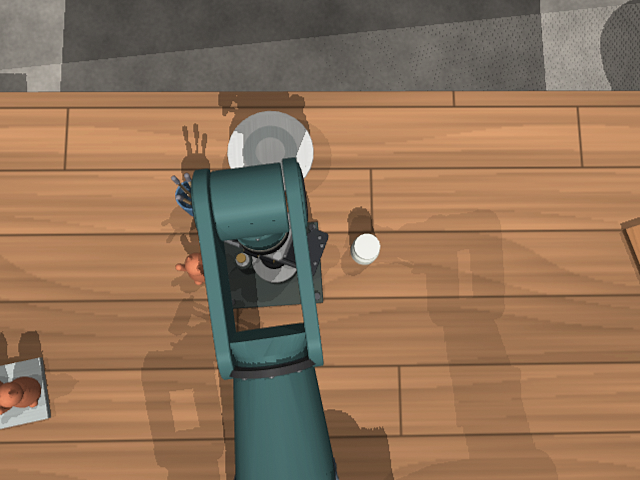

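Run:
```python
from h import *
for z in(.235,.252,.332,.16):print(z,proj("scene",[.567,.1292,z]),proj("top",[.567,.1292,z]))
im=cv2.imread("pics/scene1.png");cv2.imwrite("pics/c1.png",cv2.resize(im[140:300,300:430],None,fx=4.5,fy=3.7+.8))
```

```text
0.235 [354.96093182 232.84214141] [271.34111778 247.03160398]
0.252 [355.51817572 227.3980185 ] [270.69115596 245.50215915]
0.332 [358.36800022 199.55600005] [267.31354705 237.55420537]
0.16 [352.67782065 255.14752311] [273.96924086 253.21591995]
```

View pics/c1.png

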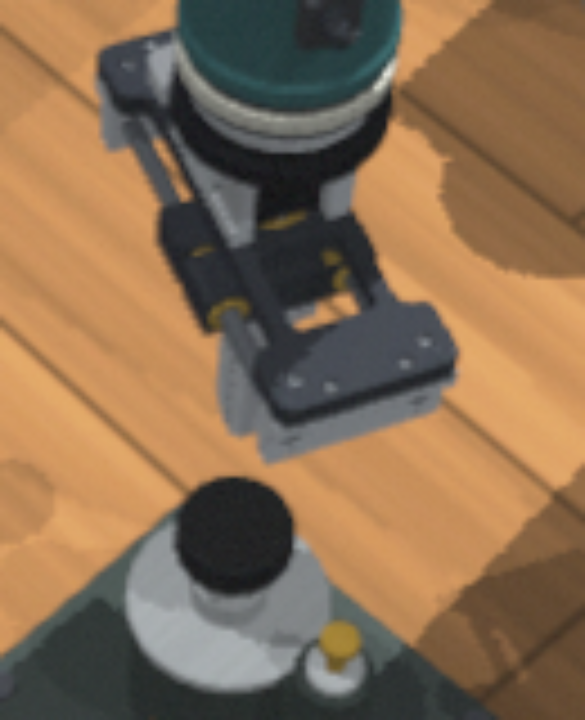

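Run:
```python
from h import *
p,d=imaging.capture("scene")
i=imaging.camera_info("scene");K=np.array(i["intrinsics"]);V=np.array(i["view"])
def P(u,v):
    x=np.linalg.solve(K,[u,v,1.]);c=np.array([x[0],-x[1],-x[2]])*d[v,u];return (V[:3,:3].T@(c-V[:3,3])).round(3)
for u,v in((352,226),(352,230),(352,233),(353,235),(350,222),(365,238),(380,230),(395,226),(375,220),(395,222)):print(u,v,P(u,v))
```

```text
352 226 [0.58  0.132 0.271]
352 230 [0.579 0.132 0.258]
352 233 [0.579 0.133 0.251]
353 235 [0.581 0.137 0.25 ]
350 222 [0.576 0.123 0.27 ]
365 238 [0.619 0.196 0.342]
380 230 [0.6   0.208 0.36 ]
395 226 [0.576 0.217 0.357]
375 220 [0.6   0.196 0.373]
395 222 [0.58  0.219 0.374]
```

The finger sits over the knob, with its tip near (353,236). The wide plate at lower right is the gripper body, about 0.33 m high, so it clears the pin.

```bash
python3 -m jog '[[-1,0,0,-0.05,0],[-1,0,0,-0.1,0],[-1,0,0,-0.13,0],[-1,0,0,-0.15,0],[-1,0,0,-0.16,0],[-1,0,0,-0.16,0]]'; python3 -m jog '[[-1,0,0,-0.01,0],[-1,0,0,-0.02,0],[-1,0,0,-0.02,0]]'
```

```text
time_s: 2.35
ee_pos: [0.5665, 0.1292, 0.1741]
tcp_rot: [3.141, -0.001, 2.772]
ft_force: [-2.7, 0.8, 4.8]
grip_width: 0.0006
time_s: 2.65
ee_pos: [0.5667, 0.1292, 0.1667]
tcp_rot: [3.14, 0.001, 2.772]
ft_force: [-6.6, 0.1, 13.2]
grip_width: 0.0006
```

```bash
python3 -m jog '[[-1,0,0,-0.01,0],[-1,0,0,-0.018,0],[-1,0,0,-0.018,0]]'; python3 -m jog '[[-1,0,0,-0.008,0],[-1,0,0,-0.008,0]]'
```

```text
time_s: 2.95
ee_pos: [0.5668, 0.1292, 0.1611]
tcp_rot: [3.139, 0.003, 2.772]
ft_force: [-10.9, -1.9, 21.2]
grip_width: 0.0007
time_s: 3.15
ee_pos: [0.5669, 0.1292, 0.161]
tcp_rot: [3.138, 0.005, 2.772]
ft_force: [-16.1, -2.0, 33.4]
grip_width: 0.0006
```

The plunger is on its hard stop: force rises while the height stays the same. Releasing it fully, then looking at the pin.

```bash
python3 -m jog '[[-1,0,0,0.04,0],[-1,0,0,0.08,0],[-1,0,0,0.08,0],[-1,0,0,0.08,0],[-1,0,0,0.08,0],[-1,0,0,0.08,0],[-1,0,0,0.08,0]]'
cat > look.py <<'E'
import sys
from h import *
t=sys.argv[1]
p,d=imaging.capture("scene")
cv2.imwrite(f"pics/s{t}.png",cv2.resize(p[200:320,310:420,::-1],None,fx=5,fy=5,interpolation=0))
q,_=imaging.capture("top")
cv2.imwrite(f"pics/t{t}.png",cv2.resize(q[215:305,205:315,::-1],None,fx=5,fy=5,interpolation=0))
q=p.astype(int)
c,s,l=blob(((q[:,:,0]>90)&(q[:,:,2]<q[:,:,0]*.5)&(q[:,:,1]>q[:,:,0]*.6)).astype(np.uint8),(362,255,392,298))
print(c,s)
i=imaging.camera_info("scene");V=np.array(i["view"]);K=np.array(i["intrinsics"])
for z in(.135,.144,.153,.162,.17):
    e=V@np.array([.5635,.1915,z,1]);u=K@np.array([e[0],-e[1],-e[2]]);print(z,(u[:2]/u[2]).round(1))
E
python3 look.py a
```

```text
time_s: 3.85
ee_pos: [0.5668, 0.1286, 0.1881]
tcp_rot: [-3.141, -0.002, 2.771]
ft_force: [-0.3, 0.1, -0.4]
grip_width: 0.0007
[383.36216216 266.09189189] [370 255  22  28 370]
0.135 [375.9 281.7]
0.144 [376.4 279.4]
0.153 [376.8 277. ]
0.162 [377.2 274.5]
0.17 [377.6 272.3]
```

View pics/sa.png

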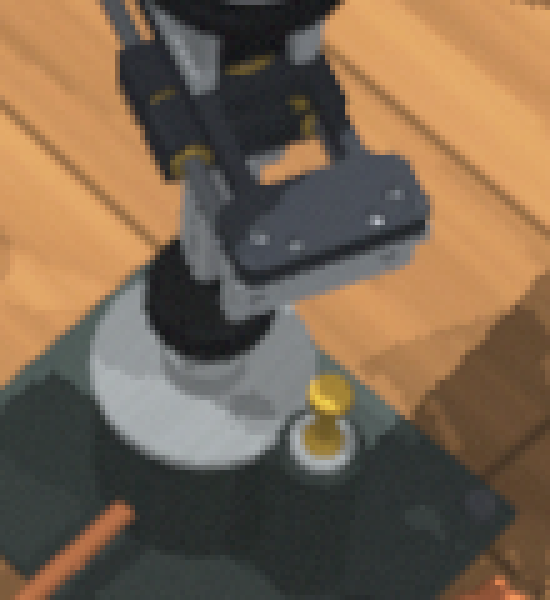

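View pics/ta.png

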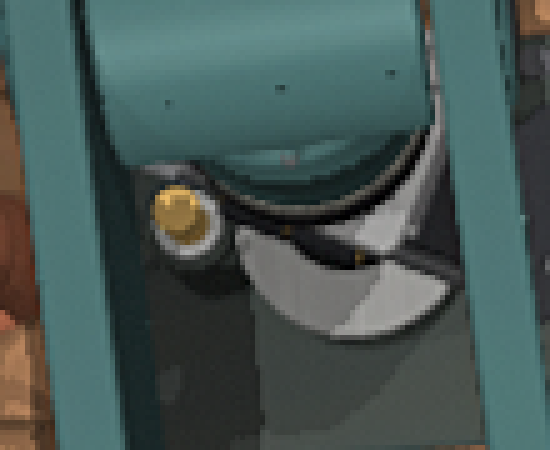

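The pin head moved up from row 281.2 to about 278.5 in the scene view, roughly 10 mm, and the knob is up. Pumping on.

```bash
python3 -m jog '[[-1,0,0,-0.03,0],[-1,0,0,-0.06,0],[-1,0,0,-0.076,0],[-1,0,0,-0.076,0],[-1,0,0,-0.076,0]]';python3 -m jog '[[-1,0,0,0.04,0],[-1,0,0,0.076,0],[-1,0,0,0.076,0],[-1,0,0,0.076,0],[-1,0,0,0.076,0],[-1,0,0,0.076,0]]'; python3 look.py b|head -1
python3 -m jog '[[-1,0,0,-0.03,0],[-1,0,0,-0.06,0],[-1,0,0,-0.076,0],[-1,0,0,-0.076,0],[-1,0,0,-0.076,0]]';python3 -m jog '[[-1,0,0,0.04,0],[-1,0,0,0.076,0],[-1,0,0,0.076,0],[-1,0,0,0.076,0],[-1,0,0,0.076,0],[-1,0,0,0.076,0]]'; python3 look.py c|head -1
```

```text
time_s: 4.45
ee_pos: [0.5689, 0.1288, 0.161]
tcp_rot: [3.137, 0.009, 2.771]
ft_force: [-9.7, -1.7, 31.4]
grip_width: 0.0005
time_s: 5.05
ee_pos: [0.5665, 0.1285, 0.1874]
tcp_rot: [-3.14, -0.003, 2.771]
ft_force: [-0.4, -0.5, -0.2]
grip_width: 0.0011
[381.16568047 270.44773176] [370 255  22  36 507]
time_s: 5.65
ee_pos: [0.5688, 0.1288, 0.161]
tcp_rot: [3.137, 0.009, 2.771]
ft_force: [-10.7, -2.1, 30.7]
grip_width: 0.0008
time_s: 6.25
ee_pos: [0.5665, 0.1285, 0.1873]
tcp_rot: [-3.14, -0.003, 2.771]
ft_force: [0.3, 0.3, 0.2]
grip_width: 0.0005
[381.02895753 270.46332046] [370 255  22  36 518]
```

View pics/sb.png

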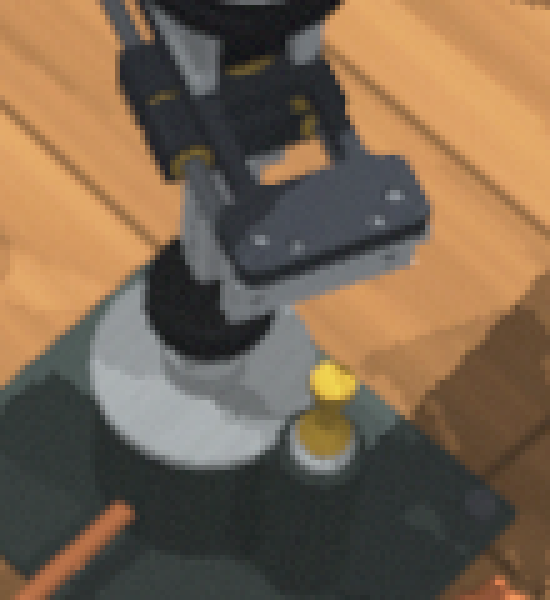

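View pics/sc.png

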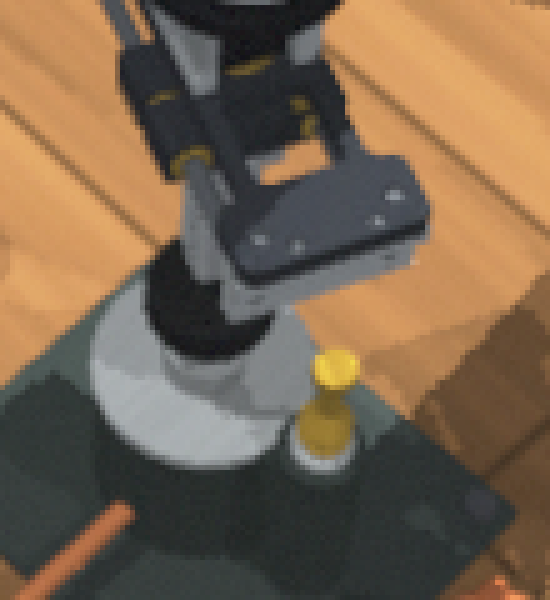

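The pin head has gone from row 278.5 to 276 to 273.5, so it is at about z 0.165. Two more strokes: the first should bring it fully out, the second confirms it no longer moves.

```bash
python3 -m jog '[[-1,0,0,-0.03,0],[-1,0,0,-0.06,0],[-1,0,0,-0.076,0],[-1,0,0,-0.076,0],[-1,0,0,-0.076,0]]';python3 -m jog '[[-1,0,0,0.04,0],[-1,0,0,0.076,0],[-1,0,0,0.076,0],[-1,0,0,0.076,0],[-1,0,0,0.076,0],[-1,0,0,0.076,0]]'; python3 look.py d|head -1
python3 -m jog '[[-1,0,0,-0.03,0],[-1,0,0,-0.06,0],[-1,0,0,-0.076,0],[-1,0,0,-0.076,0],[-1,0,0,-0.076,0]]';python3 -m jog '[[-1,0,0,0.04,0],[-1,0,0,0.076,0],[-1,0,0,0.076,0],[-1,0,0,0.076,0],[-1,0,0,0.076,0],[-1,0,0,0.076,0]]'; python3 look.py e|head -1
```

```text
time_s: 6.85
ee_pos: [0.5688, 0.1288, 0.161]
tcp_rot: [3.137, 0.009, 2.771]
ft_force: [-9.0, -1.9, 31.7]
grip_width: 0.0005
time_s: 7.45
ee_pos: [0.5664, 0.1285, 0.1872]
tcp_rot: [-3.14, -0.003, 2.771]
ft_force: [-0.5, -1.3, -0.4]
grip_width: 0.0002
[381.         270.50290135] [370 255  22  36 517]
time_s: 8.05
ee_pos: [0.5688, 0.1288, 0.161]
tcp_rot: [3.137, 0.009, 2.771]
ft_force: [-9.6, -2.4, 31.2]
grip_width: 0.0007
time_s: 8.65
ee_pos: [0.5665, 0.1285, 0.1872]
tcp_rot: [-3.14, -0.003, 2.771]
ft_force: [0.3, 0.0, -0.5]
grip_width: 0.0004
[381.01559454 270.49902534] [370 255  22  36 513]
```

View pics/sd.png

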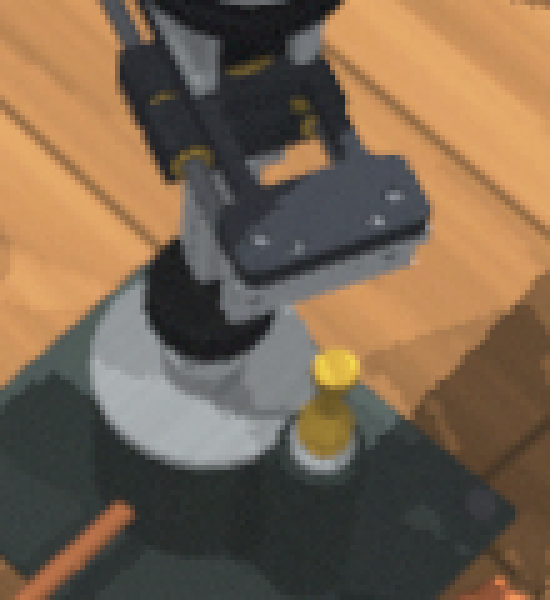

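View pics/se.png

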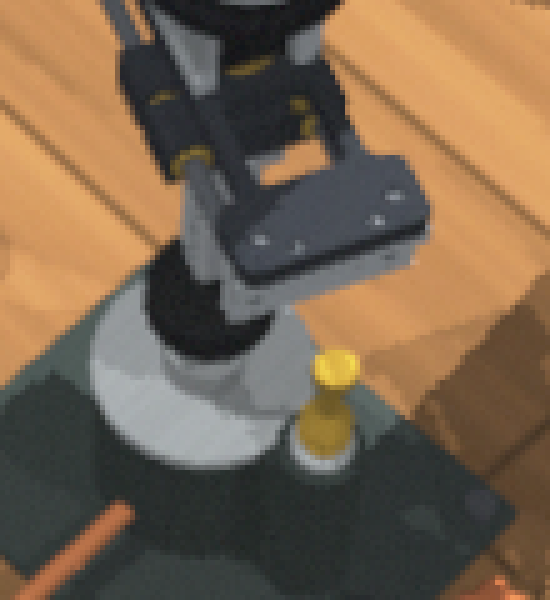

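The pin head did not move over the last two strokes, so it appears to be at its end. Moving clear: up first, then back towards the base.

```bash
python3 -m jog '[[-1,0,0,0.08,0],[-1,0,0,0.16,0],[-1,0,0,0.2,0],[-1,-0.08,-0.04,0.2,0],[-1,-0.16,-0.1,0.2,0],[-1,-0.24,-0.18,0.2,0],[-1,-0.3,-0.26,0.2,0],[-1,-0.35,-0.34,0.2,0],[-1,-0.38,-0.4,0.2,0],[-1,-0.38,-0.4,0.2,0],[-1,-0.38,-0.4,0.2,0],[-1,-0.38,-0.4,0.2,0]]'
python3 - <<'E'
from h import *
for n in("scene","top"):
    p,d=imaging.capture(n); cv2.imwrite(f"pics/{n}9.png",p[:,:,::-1]); np.savez(f"{n}9.npz",p=p,d=d)
E
```

```text
time_s: 9.95
ee_pos: [0.3777, -0.0707, 0.2893]
tcp_rot: [3.141, -0.0, 2.772]
ft_force: [-0.2, -0.5, -0.0]
grip_width: 0.0004
```

View pics/scene9.png

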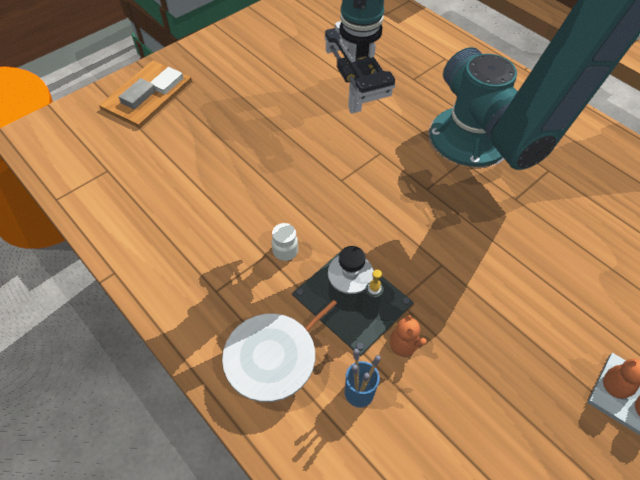

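View pics/top9.png

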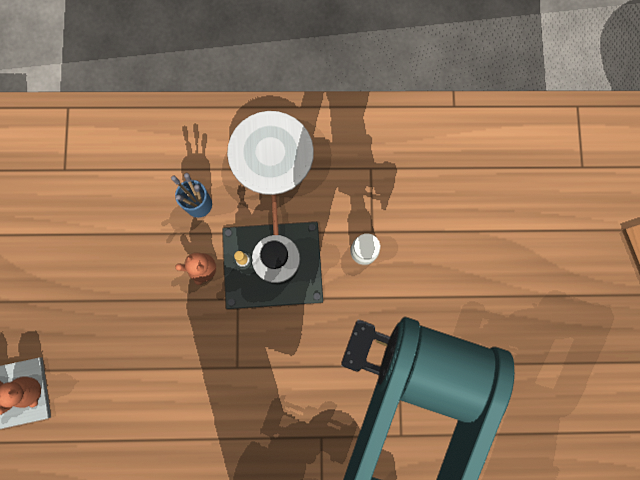

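The hand is clear. The knob at (352,258) is up, the pin at (377,273) is out, and the cat, jar and pot look unmoved. Now measuring the pin and knob heights.

Run:
```python
from h import *
W={}
I={n:imaging.camera_info(n) for n in("scene","top")}
for n,b in(("scene",(310,230,410,320)),("top",(210,225,310,310))):
    f=np.load(n+"9.npz");K=np.array(I[n]["intrinsics"]);V=np.array(I[n]["view"]);d=f["d"]
    x0,y0,x1,y1=b;cv2.imwrite(f"pics/f_{n}.png",cv2.resize(f["p"][y0:y1,x0:x1,::-1],None,fx=6,fy=6,interpolation=0))
    v,u=np.mgrid[y0:y1,x0:x1];D=d[y0:y1,x0:x1]
    c=np.stack([(u-K[0,2])/K[0,0]*D,-(v-K[1,2])/K[1,1]*D,-D],-1);P=(c-V[:3,3])@V[:3,:3]
    for nm,q,r in(("knob",(.567,.129),.02),("pin",(.5625,.1915),.008)):
        z=P[...,2][(np.hypot(P[...,0]-q[0],P[...,1]-q[1])<r)&(P[...,2]<.3)];print(n,nm,np.percentile(z,[50,80,90,97]).round(4))
    a=np.load(n+"0.npz")["p"]
    for nm,cc in dict(cat=((400,330,425,360),(180,250,216,285)),jar=((265,220,305,262),(348,228,386,270)),pot=((340,345,385,408),(168,168,216,220))).items():
        x0,y0,x1,y1=cc[n=="top"];o=[]
        for im in(a,f["p"]):
            h=cv2.cvtColor(im[y0:y1,x0:x1],cv2.COLOR_RGB2HSV)
            m=(h[...,0]>95)&(h[...,0]<125)&(h[...,1]>90) if nm=="pot" else (h[...,1]<50)&(h[...,2]>90) if nm=="jar" else (h[...,0]<9)&(h[...,1]>120)
            o.append(np.argwhere(m).mean(0).round(1))
        print(n,nm,o)
```

```text
scene knob [0.1573 0.1592 0.1599 0.1615]
scene pin [0.1625 0.1688 0.1698 0.1708]
scene cat [array([14.3,  7.3]), array([nan, nan])]
scene jar [array([21.6, 19.2]), array([21.6, 19.2])]
scene pot [array([40.8, 20.9]), array([40.8, 20.9])]
top knob [0.1596 0.1611 0.1622 0.1637]
top pin [0.168  0.1701 0.1709 0.1726]
top cat [array([17.6, 20.4]), array([16.7, 19.6])]
top jar [array([20.7, 17.1]), array([20.7, 17.1])]
top pot [array([32.5, 27.4]), array([32.5, 27.4])]<stdin>:17: RuntimeWarning: Mean of empty slice.
  ret = um.true_divide(
```

View pics/f_scene.png

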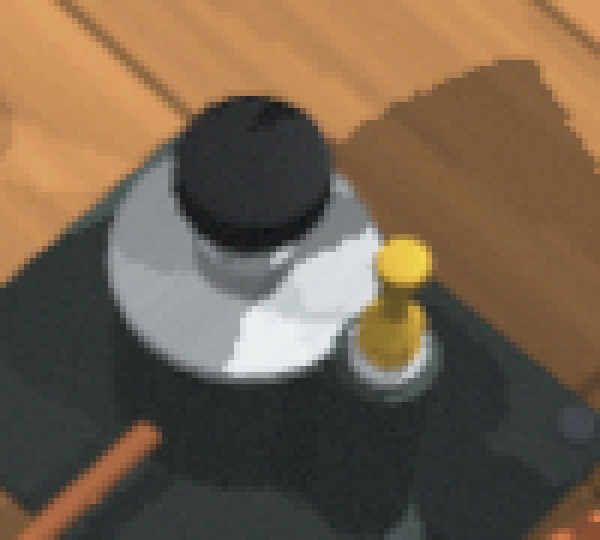

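View pics/f_top.png

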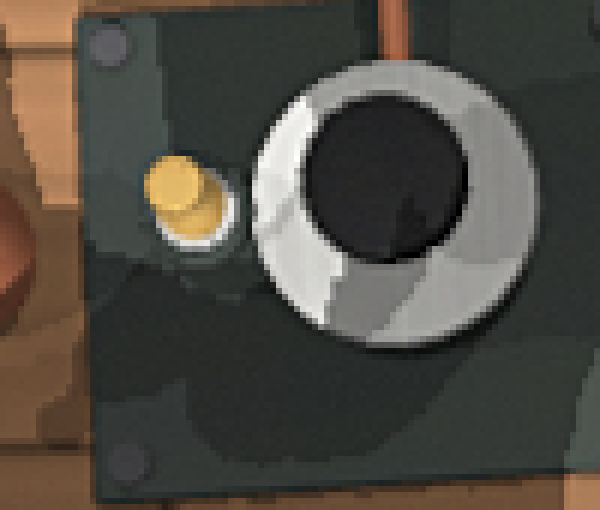

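```bash
python3 -c "
from bench import job;print(job.close_job())"
```

```text
the job is handed in; nothing more can be done
None
```

I pumped the plunger five full strokes with closed fingertips, moved the hand clear and handed the job in at about 10 s of the 48 s allowed. The hand-in gives no verdict.

- **Strokes:** each one reached the hard stop, with the tool stopped at 0.161 m and about 31–33 N at the wrist. I released the plunger fully after each one. The pin stopped rising after the third stroke, and the last two changed nothing.
- **Pin and plunger:** depth readings from both views put the pin top at about 0.170 m (fully out) and the knob face at about 0.160 m (fully up).
- **Jar and brush pot:** their colour masks had not moved at all between the first and last pictures.
- **Cat:** its top-view mask shifted by about 1 pixel, which I put down to the arm's shadow moving off it. My scene-view mask check for it failed because the final mask was empty. By eye the cat stands in the same place in both pictures.

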